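Shift the tube mixer into third gear and start it

ROBOT

A 6-joint arm with a two-finger parallel gripper is mounted at the origin on a cart in front of the work surface, level with it; the furniture and walls round the work are solid. World frame = base frame: x ahead of the robot, y to its left, z up, the work surface at z = 0. Lengths are in m, angles in rad, forces in N, time in s.
With the tool pointing down it reaches from about 0.3 to 0.875 m from the base axis. Payload 6.4 kg.
Tool frame: the origin (TCP) lies between the finger pads; the fingertips stand 19 mm ahead of it and the grasp point (between the pads) is the TCP (ctrl.tips_ahead is the z of the fingertips in the tool frame, in m); z points along the fingers, y is the line along which they close (so a half turn about z gives the same grasp; the last joint's range is limited). The gripper opens to 85 mm and grips with 20 to 120 N. Pads are 22 mm wide; open, the fingers measure 114 mm over their backs; the gripper's body (76 mm by 85 mm) begins 54 mm behind the grasp point. The pads swing forward as they close: fully open they stand 13 mm farther back than shut.
Start: joints at [-0.206, 0.181, 1.607, -0, 1.354, -0.206], TCP at [0.575, 0, 0.25] pointing down, gripper open.
Joint ranges: [-2.99, 2.99], [-0.89, 2.07], [0.3, 2.58], [-1.14, 4.28], [0, 2.63], [-3.12, 3.12]. Speed limits (rad/s): [2.57, 2.57, 3.01, 3.14, 3.14, 3.14].

INTERFACE

Orientations are given as a unit quaternion [w, x, y, z].
In Python, from bench import readout, vision, ctrl gives the robot as it stands.
- The arm moves only by the tool play_rows, never from a script. Its arguments are lists of equal length, an entry for each row: "xyz": the shift along the tool's x, y, z in mm, a list of three; "rot": the turn, a rotation vector about the tool's x, y, z in rad, a list of three; "grip": the opening, from 0 (shut) to 1 (fully open). In form: {"xyz": [[x, y, z], ...], "rot": [[rx, ry, rz], ...], "grip": [grip, ...]}. A call has exactly 10 rows; each row is the pose to reach, as a shift and turn from the pose commanded when the call began, along the tool's axes at that moment; what a row does not reach only later rows make up. A row lasts 1/8 s, in which the tool goes at most 62.5 mm and 10.7 degrees, less where a joint would pass 70% of its speed; a pose out of reach is approached as far as the arm can. A call with a gripper value outside its range is refused whole. The fingers move at their own pace and stop on an object; the grip force is fixed at half the most. Time passes only in rows, so rows that repeat a pose let the fingers close, or fill a call up. It gives the time, the measured TCP pose, the force, the opening and the grip force at its end, in the units of the state.
- readout.get_obs(): the state, without advancing time (a new reading comes with each control period).
- vision.camera(name): name is "scene" or "side" or "wrist"; returns a dict with "color" (480x640x3 uint8, red, green, blue), "depth" (480x640 float32, m along the optical axis (not along the pixel's ray), 0 where there is no reading), "camera_matrix" (3x3 intrinsics, pixels), "extrinsics" (4x4, takes a point from camera to world coordinates); the wrist camera has in their place "hand_eye" (4x4, takes a point from camera to tool coordinates, whose origin is the TCP and whose axes are the flange's). Camera axes: x right, y down, z forward; pixel columns grow to the right and rows downward; lengths in m; the calibration is good to about 2 mm. A picture is of the moment at which its call begins: read the wrist's pose just before it.
- ctrl.hand_in(): hands the job in; it is judged then, once.
The state is a dict: "time_s": time; "q": joint angles; "dq": joint speeds; "joint_efforts": joint torques, N m; "eef_pos": TCP position; "eef_rot": TCP orientation; "wrist_force": force on the tool from outside, world axes, zero at the start; "torque": the same for the moment, N m; "opening": opening from 0.0 (shut) to 1.0 (fully open); "grasp_force": force on a finger pad.
Only numpy, scipy, OpenCV 4.12 (cv2) and the standard library are available. Lean on these libraries where they do the work, as an engineer would, in place of code of your own. Each camera call takes 0.05 s, during which the arm holds its last target. There are 200 camera calls.

TASK

Set the tube roller mixer going in third gear, with the fingertips and without grasping anything: push the black gear lever along its H-shaped gate, from wherever it stands in the left-hand slots, through the cross channel and fully home into the far right slot, the one marked with three dots. Only then press the round start key, in front of the gate, right down and let it come back up, leaving the lever home. Do not squeeze or force anything, and leave the tubes on its rollers and the loose things beside it where they are.

Things in the scene. Friction and masses are not known exactly. Their poses are not given: they have to be found in the camera images.
- tube_mixer: White bench-top tube mixer, fixed, 360 mm wide: gear housing (right end as seen from the robot, 150 mm wide, 190 deep, 85 high) and five black rollers to its left. Origin on the worktop straight below the lever's pivot, which is 68 mm up; the grey gate tower (110x104 mm) stands round it to 120 mm high. Axes: x to the machine's far side (from the robot), y to its left, z up.
- gear_shift (a joint): Fore-and-aft angle of the lever about its pivot, rad: 0 upright (in the cross channel), + to the far side, - to the near side. Fully home in a far slot 0.35, in a near slot -0.35. The lever can pass sideways between the left and right slots only within about 0.06 of 0. No spring: it stays where it is left; it takes about 2 N at the grip to move.
- gear_select (a joint): Sideways angle of the lever about its pivot, rad: - to the left, + to the right. About -0.31 in the left-hand slots and +0.31 in the right-hand slots (each slot has play, 0.27 to 0.35 either side); it starts on the left. No spring, about 2 N at the grip.
- gear_lever: The gear lever: an 8 mm steel rod with a black upright grip, a cylinder 28 mm across and 48 mm long; origin at the grip's middle, 125 mm along the lever from the pivot; z axis up the lever. In the mixer's frame it stands near (0, 0, 193) mm with the lever upright, (0, +-39, 186) at the ends of the cross channel, (43, -36, 180) home in the far right slot; mirrored for the other three. Tilts up to 27 degrees.
- slot_three (a point): Centre of the lever's 8 mm rod when home in the far right slot, at the top of the aluminium gate plate (120 mm up, the plate 4 mm thick). Slots are 13 mm wide, 32 mm apart centre to centre, the cross channel 15 mm wide. Black dots beside the slot ends: one far left, two near left, three far right, four near right.
- start_key_top (a point): Centre of the top of the start key at rest: round silver push button 30 mm across in a black collar (46 mm across, its top 10 mm below the key's), on the housing in front of the gate tower, 88 mm nearer than the pivot and 36 mm to its left, 107 mm above the worktop. Pressed straight down.
- start_key (a joint): Travel of the start key, m: 0 at rest, 0.006 fully down. A spring pushes it back up: about 1.5 N at the start, 5 N fully down.
- tube_1: Nearest capped blood tube 108 mm long, 15 mm thick (cap 20 mm), loose, lying on the mixer's rollers, in the near groove; origin at the middle of its round bottom, its z axis runs along the tube to the cap (to the mixer's left). To be left alone.
- tube_2: Middle capped blood tube 108 mm long, 15 mm thick (cap 20 mm), loose, lying on the mixer's rollers, in the second groove; origin at the middle of its round bottom, its z axis runs along the tube to the cap (to the mixer's left). To be left alone.
- tube_3: Farthest capped blood tube 108 mm long, 15 mm thick (cap 20 mm), loose, lying on the mixer's rollers, in the far groove; origin at the middle of its round bottom, its z axis runs along the tube to the cap (to the mixer's left). To be left alone.
- cup_white: Small white sample cup with a white lid, 42 mm across, 41 mm high, loose, standing on the worktop to the right of the mixer; origin at its underside. To be left alone.
- marker: White marker pen with a black cap, 141 mm long, 13 mm thick, loose, lying on the worktop in front of the rollers; origin at the middle of its underside. To be left alone.
- brown_bottle: Small brown bottle with a blue cap, 34 mm across, 75 mm high, loose, standing behind and to the right of the mixer; origin at its underside. To be left alone.

How it is judged:
On the way, in this order (a step that is already met when the one before it is completed fails the run):
1. the lever is home in the far right slot (value of joint gear_shift above 0.3 rad and value of joint gear_select above 0.22 rad), for 0.2 s.
2. the start key is pressed down (all of step 1 and value of joint start_key above 0.0045 m), for 0.05 s.
At the end, for the whole second after the job is handed in: the lever rests home in the far right slot (shift above 0.30 rad, some 6 mm at the grip short of the slot's end at most, select above 0.22 rad) and the start key is back up (within 1 mm) (all of step 1 and value of joint start_key below 0.001 m and velocity of joint gear_shift between -0.05 and 0.05 rad/s); the robot touches nothing.
It fails at once if the start key is pressed (over 3 mm) with the lever not home in the far right slot (value of joint start_key above 0.003 m and not (value of joint gear_shift above 0.3 rad and value of joint gear_select above 0.22 rad)).
It fails at once if the lever is squeezed or forced by the fingers with over 30 N in all (contact force between the fingers and gear_lever above 30 N).
It fails at once if the fingers force the machine with over 40 N (contact force between the fingers and tube_mixer above 40 N).
It fails at once if a tube on the rollers is moved by over 15 mm (distance of any of tube_1, tube_2, tube_3 from where it was at the start of the episode above 0.015 m).
It fails at once if the cup, the marker or the brown bottle is moved by over 20 mm (distance of any of cup_white, marker, brown_bottle from where it was at the start of the episode above 0.02 m).
It also fails if it takes over 58 s, if anything falls off the work surface, if the arm or the gripper's body presses on something with over 40 N, if the wrist force passes 120 N, or if a joint passes its speed limit or range.

## Working session

There is one attempt and no reset: what is moved stays moved. The work goes in short steps, Python scripts to look and compute and a tool call to move; the robot and the scene stay as the last step left them, time stands still between calls to the robot, and variables do not carry over. Pictures are saved under pics/ and viewed, at most 10 in all, crops included, and the job is handed in when it is done.

Besides the shell and the picture viewer there is one more tool, called after "Call:" in YAML: its name, and indented under it one key for each argument. play_rows: Moves the arm, as the interface text tells. Its arguments: {"type":"object","properties":{"xyz":{"type":"array","items":{"type":"array","items":{"type":"number"}}},"rot":{"type":"array","items":{"type":"array","items":{"type":"number"}}},"grip":{"type":"array","items":{"type":"number"}}},"required":["xyz","rot","grip"]}

```bash
mkdir -p pics; ls
python3 - <<'E'
from bench import readout, vision, ctrl
import cv2, numpy as np
o=readout.get_obs();print(o['eef_pos'],o['eef_rot'],o['time_s'],ctrl.tips_ahead)
ims=[]
for n in ['scene','side']:
    c=vision.camera(n); np.savez(f'{n}.npz',**c); cv2.imwrite(f'pics/{n}0.png',c['color'][...,::-1])
    print(n,c['camera_matrix'],c['extrinsics'])
E
```

```text
pics
[5.74479416e-01 1.02949292e-04 2.49385694e-01] [-7.30450277e-04  7.07130138e-01  7.07082878e-01 -4.87302725e-04] 0.0 0.019
scene [[480.67851239   0.         320.19160358]
 [  0.         480.67851239 240.8151827 ]
 [  0.           0.           1.        ]] [[-0.93956051  0.3020052  -0.16130375  0.68702354]
 [ 0.34218803  0.812393   -0.4721493   0.42181262]
 [-0.0115495  -0.49880905 -0.86663495  1.04755831]
 [ 0.          0.          0.          1.        ]]
side [[594.64134662   0.         313.98484997]
 [  0.         594.64134662 238.94732899]
 [  0.           0.           1.        ]] [[ 0.9998185  -0.00641962  0.01793732  0.52111164]
 [-0.01849783 -0.55244064  0.83334697 -1.09779501]
 [ 0.00455954 -0.83352752 -0.55245912  0.83262827]
 [ 0.          0.          0.          1.        ]]
```

View pics/scene0.png

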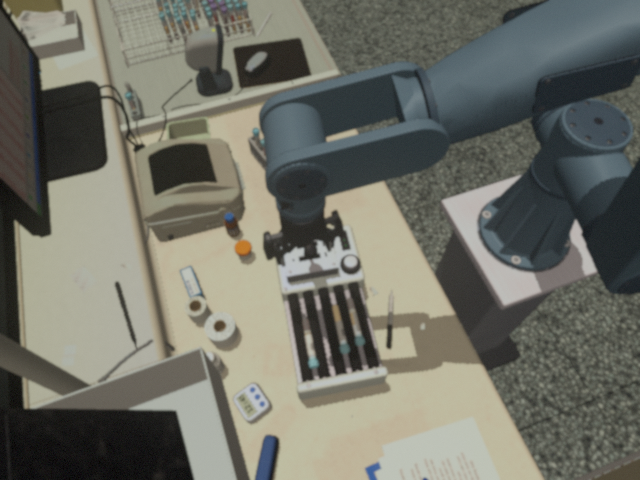

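View pics/side0.png

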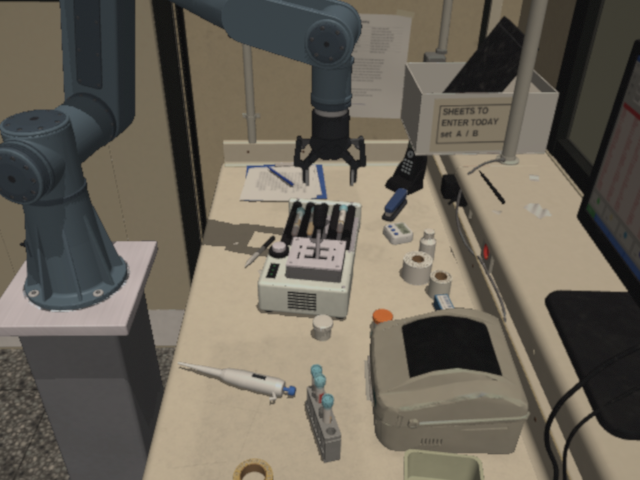

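Scene: the gripper hides the gate, the key is at about (350,263). Side: the lever grip is at about (320,215), the key at about (280,247), and the gate plate at about (317,253). Next I'll take a closer crop and a wrist view.

Run:
```python
from bench import readout, vision
import cv2, numpy as np
c=np.load('side.npz')
im=c['color'][190:320,245:375,::-1]
cv2.imwrite('pics/crop.png',cv2.resize(im,(598,598),interpolation=cv2.INTER_CUBIC))
c=vision.camera('wrist');np.savez('wrist.npz',**c);cv2.imwrite('pics/wrist0.png',c['color'][...,::-1]);print(c['camera_matrix'],c['hand_eye'])
```

```text
[[395.19622151   0.         324.00264236]
 [  0.         395.19622151 241.96416727]
 [  0.           0.           1.        ]] [[ 6.92590161e-04 -9.60215762e-01 -2.79258322e-01  7.09291895e-02]
 [ 9.99999639e-01  8.02776403e-04 -2.80201658e-04 -1.46311558e-03]
 [ 4.93236040e-04 -2.79258027e-01  9.60215971e-01 -1.22441247e-01]
 [ 0.00000000e+00  0.00000000e+00  0.00000000e+00  1.00000000e+00]]
```

View pics/crop.png

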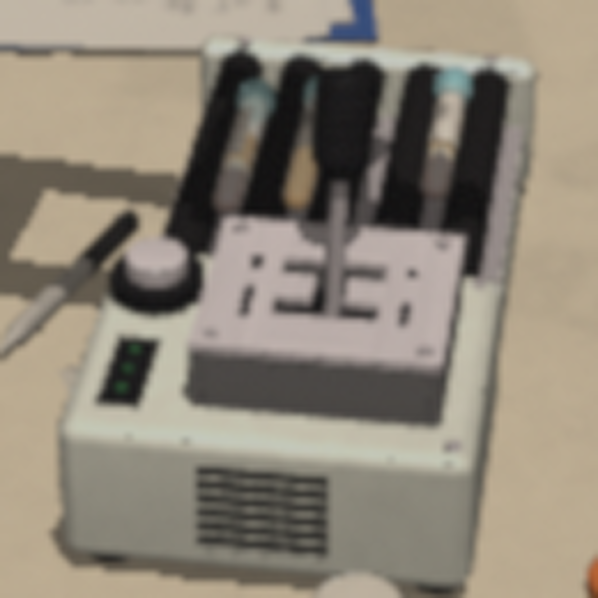

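View pics/wrist0.png

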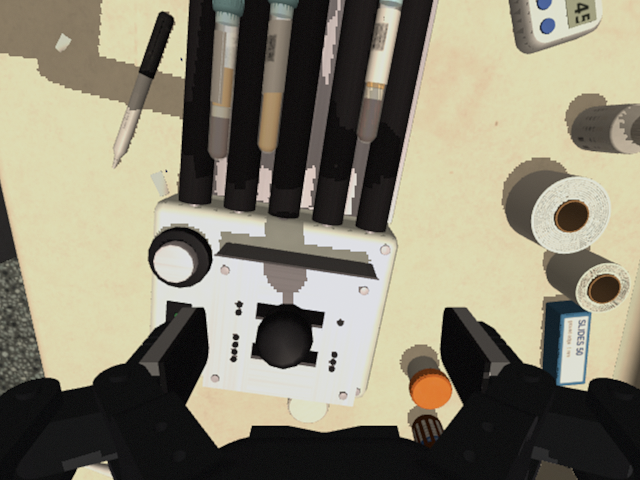

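Side crop: the grip is at about (347,120), and the rod meets the plate at about (335,312). Wrist: the key is at (176,262), the plate screws at (225,270), (364,290), (343,395) and (215,378), and the grip at (285,336). The lever appears to be left and near mid-channel.

```bash
cat > h.py <<'E'
import numpy as np
from scipy.spatial.transform import Rotation as R
def T(p,q):
    M=np.eye(4);M[:3,:3]=R.from_quat([q[1],q[2],q[3],q[0]]).as_matrix();M[:3,3]=p;return M
def ray(c,E,uv):
    d=E[:3,:3]@(np.linalg.inv(c['camera_matrix'])@[uv[0],uv[1],1]);return E[:3,3],d
def plane(c,E,uv,z):
    o,d=ray(c,E,uv);return o+d*(z-o[2])/d[2]
def tri(r):
    A=0;b=0
    for o,d in r:
        d=d/np.linalg.norm(d);P=np.eye(3)-np.outer(d,d);A=A+P;b=b+P@o
    return np.linalg.solve(A,b)
E
python3 - <<'E'
from h import *
from bench import readout
o=readout.get_obs()
w=dict(np.load('wrist.npz'));W=T(o['eef_pos'],o['eef_rot'])@w['hand_eye']
s=dict(np.load('side.npz'));S=s['extrinsics']
np.set_printoptions(precision=4,suppress=True)
sc=[plane(w,W,p,.12) for p in [(225,270),(364,290),(343,395),(215,378)]]
print('screws',sc,'centre',np.mean(sc,0))
k=plane(w,W,(176,262),.107);print('key wrist',k)
C=lambda x,y:(245+x/4.6,190+y/4.6)
print('key side',plane(s,S,C(158,252),.107))
ss=[plane(s,S,C(*p),.12) for p in [(240,228),(441,243),(426,351),(211,332)]]
print('screws side',ss,np.mean(ss,0))
yaw=[np.arctan2(*(sc[i]-sc[j])[[1,0]]) for i,j in((1,0),(2,3))]
print('yaw',yaw)
d=k-np.mean(sc,0);print('key yaw',np.arctan2(d[1],d[0])-np.arctan2(36,-88),np.hypot(d[0],d[1]))
print('rod at plate side',plane(s,S,C(335,312),.12))
print('grip tri',tri([ray(w,W,(285,336)),ray(s,S,C(347,120))]))
D=w['depth'];d=D[336,285];p=np.linalg.inv(w['camera_matrix'])@[285,336,1]*d;print('depth top',(W@np.r_[p,1])[:3])
E
```

```text
screws [array([ 0.5057, -0.0221,  0.12  ]), array([ 0.6005, -0.0366,  0.12  ]), array([ 0.5872, -0.1215,  0.12  ]), array([ 0.4925, -0.1069,  0.12  ])] centre [ 0.5465 -0.0718  0.12  ]
key wrist [ 0.4679 -0.0209  0.107 ]
key side [ 0.4689 -0.0253  0.107 ]
screws side [array([ 0.5078, -0.0248,  0.12  ]), array([ 0.6017, -0.0386,  0.12  ]), array([ 0.5903, -0.1239,  0.12  ]), array([ 0.4953, -0.1084,  0.12  ])] [ 0.5488 -0.0739  0.12  ]
yaw [np.float64(-0.1519899483282225), np.float64(-0.15222266433703482)]
key yaw -0.18605779521133003 0.09358712871036322
rod at plate side [ 0.5509 -0.0937  0.12  ]
grip tri [ 0.5548 -0.035   0.1856]
depth top [ 0.5549 -0.0226  0.2072]
```

Call:
play_rows:
  xyz:
    - [5,-5,0]
    - [11,-14,0]
    - [15,-14,0]
    - [15,-14,0]
    - [15,-14,0]
    - [15,-14,15]
    - [15,-14,30]
    - [15,-14,45]
    - [15,-14,53]
    - [15,-14,53]
  rot:
    - [0,0,0.08]
    - [0,0,0.152]
    - [0,0,0.152]
    - [0,0,0.152]
    - [0,0,0.152]
    - [0,0,0.152]
    - [0,0,0.152]
    - [0,0,0.152]
    - [0,0,0.152]
    - [0,0,0.152]
  grip: [0,0,0,0,0,0,0,0,0,0]

```text
time_s: 1.4
eef_pos: [0.5605, 0.0151, 0.1963]
eef_rot: [-0.001, 0.759, 0.651, -0.001]
wrist_force: [0.5, 0.4, -0.3]
opening: 0.004
grasp_force: 0.0
```

```bash
cat >> h.py <<'E'
P0=np.array([.5477,-.073,0]);c_,s_=np.cos(-.152),np.sin(-.152);RM=np.array([[c_,-s_,0],[s_,c_,0],[0,0,1]])
def m(p): return RM.T@(np.array(p)-P0)*1000
E
cat > look.py <<'E'
import sys,cv2
from h import *
from bench import readout,vision
np.set_printoptions(precision=2,suppress=True)
o=readout.get_obs();print(o['time_s'],'mixer-frame TCP',m(o['eef_pos']),'F',RM.T@o['wrist_force'],o['opening'])
a=[]
for n in sys.argv[2:]:
    c=vision.camera(n);np.savez(n+'.npz',**c,pos=o['eef_pos'],rot=o['eef_rot'])
    im=c['color'][...,::-1]
    a.append(cv2.resize(im[180:320,230:390],(640,560),interpolation=cv2.INTER_CUBIC) if n=='side' else im)
if a: cv2.imwrite('pics/'+sys.argv[1]+'.png',a[0])
E
python3 look.py p1 side
```

```text
1.4 mixer-frame TCP [ -0.66  89.02 196.26] F [ 0.39  0.47 -0.27] 0.0035159853781380227
```

View pics/p1.png

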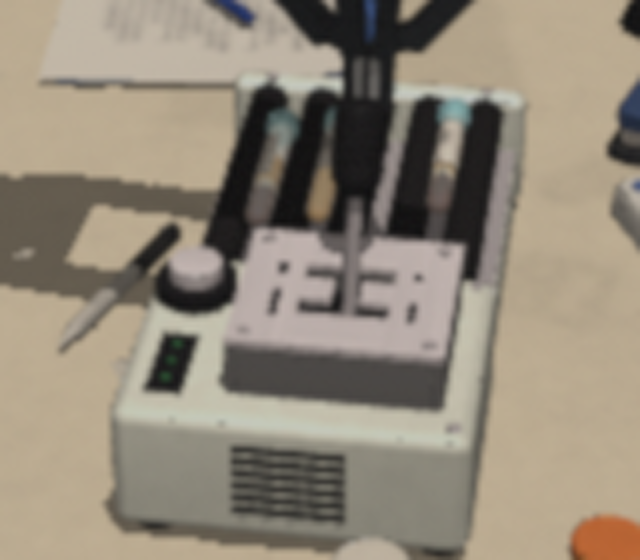

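The closed fingers sit behind (left of) the grip and line up with it. Next I'll push sideways.

Call:
play_rows:
  xyz:
    - [-8,0,0]
    - [-16,0,0]
    - [-23,0,0]
    - [-29,0,0]
    - [-35,0,0]
    - [-41,0,0]
    - [-47,0,0]
    - [-53,0,0]
    - [-59,0,0]
    - [-59,0,0]
  rot:
    - [0,0,0]
    - [0,0,0]
    - [0,0,0]
    - [0,0,0]
    - [0,0,0]
    - [0,0,0]
    - [0,0,0]
    - [0,0,0]
    - [0,0,0]
    - [0,0,0]
  grip: [0,0,0,0,0,0,0,0,0,0]

```text
time_s: 2.7
eef_pos: [0.5519, -0.0439, 0.1972]
eef_rot: [0.0, 0.759, 0.651, -0.0]
wrist_force: [0.3, 0.0, -0.3]
opening: 0.002
grasp_force: 0.1
```

```bash
python3 look.py p2 side
```

```text
2.7 mixer-frame TCP [ -0.24  29.38 197.18] F [ 0.33  0.1  -0.26] 0.002056559668194703
```

View pics/p2.png

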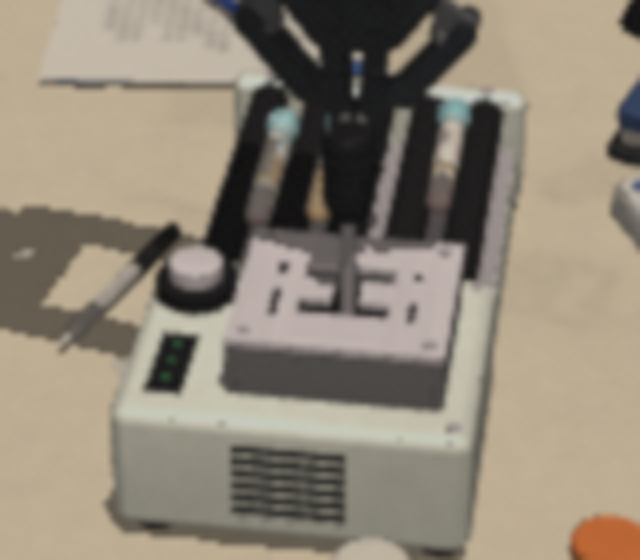

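The lever follows freely along the cross channel, so I'll continue to the right end.

Call:
play_rows:
  xyz:
    - [-5,0,0]
    - [-10,0,0]
    - [-15,0,0]
    - [-20,0,0]
    - [-25,0,0]
    - [-29,0,0]
    - [-33,0,0]
    - [-36,0,0]
    - [-38,0,0]
    - [-38,0,0]
  rot:
    - [0,0,0]
    - [0,0,0]
    - [0,0,0]
    - [0,0,0]
    - [0,0,0]
    - [0,0,0]
    - [0,0,0]
    - [0,0,0]
    - [0,0,0]
    - [0,0,0]
  grip: [0,0,0,0,0,0,0,0,0,0]

```text
time_s: 4.0
eef_pos: [0.5462, -0.081, 0.1972]
eef_rot: [-0.0, 0.759, 0.651, -0.0]
wrist_force: [-0.6, 0.6, -0.5]
opening: -0.001
grasp_force: 0.4
```

```bash
python3 look.py p3 side
```

```text
4.0 mixer-frame TCP [ -0.24  -8.14 197.2 ] F [-0.69  0.54 -0.48] -0.0007290877965804098
```

View pics/p3.png

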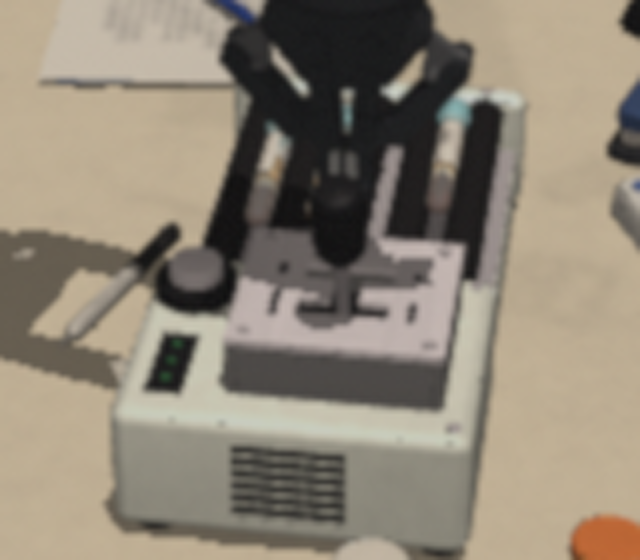

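Side view: the grip has moved to about crop (340,222). I'll compare that with the predicted projections for different select angles.

Run:
```python
from h import *
s=dict(np.load('side.npz'));S=np.linalg.inv(s['extrinsics'])
for b in (0.1,.2,.25,.31,.35):
  for L in (101,125,149):
    p=P0+RM@np.array([0,-L*np.sin(b),68+L*np.cos(b)])*[1,1,1] if 0 else P0+RM@(np.array([0,-L*np.sin(b),68+L*np.cos(b)])/1000)
    q=s['camera_matrix']@(S[:3,:3]@p+S[:3,3]);q=q[:2]/q[2];print(b,L,((q-[230,180])*4).round())
```

```text
0.1 101 [342. 222.]
0.1 125 [342. 185.]
0.1 149 [342. 146.]
0.2 101 [340. 235.]
0.2 125 [339. 201.]
0.2 149 [338. 166.]
0.25 101 [338. 242.]
0.25 125 [337. 210.]
0.25 149 [336. 176.]
0.31 101 [337. 251.]
0.31 125 [335. 221.]
0.31 149 [333. 190.]
0.35 101 [336. 257.]
0.35 125 [334. 229.]
0.35 149 [332. 199.]
```

The grip matches select of about 0.31, at the right end of the channel. I'll back off, rise, turn the tool and go to the near side.

Call:
play_rows:
  xyz:
    - [8,0,0]
    - [10,0,-25]
    - [10,0,-55]
    - [0,-20,-55]
    - [-14,-40,-55]
    - [-27,-50,-55]
    - [-27,-50,-55]
    - [-27,-50,-55]
    - [-27,-50,-55]
    - [-27,-50,-55]
  rot:
    - [0,0,0]
    - [0,0,-0.17]
    - [0,0,-0.35]
    - [0,0,-0.53]
    - [0,0,-0.71]
    - [0,0,-0.89]
    - [0,0,-1.07]
    - [0,0,-1.25]
    - [0,0,-1.42]
    - [0,0,-1.571]
  grip: [0,0,0,0,0,0,0,0,0,0]

```text
time_s: 5.3
eef_pos: [0.493, -0.0997, 0.2526]
eef_rot: [0.0, 0.073, 0.997, -0.0]
wrist_force: [0.4, 0.2, 0.1]
opening: 0.003
grasp_force: 0.0
```

```bash
python3 look.py p4; python3 -c "
from bench import readout;o=readout.get_obs();print(o['eef_rot'],o['q'])"
```

```text
5.3 mixer-frame TCP [-50.04 -34.7  252.55] F [0.33 0.29 0.1 ] 0.0025679235239480305
[ 2.45304901e-04  7.31086631e-02  9.97323919e-01 -2.50634238e-04] [-4.35826843e-01  1.54030852e-02  1.78239099e+00 -3.02420304e-04
  1.34316206e+00 -1.86020711e+00]
```

Call:
play_rows:
  xyz:
    - [0,0,20]
    - [0,0,40]
    - [0,0,57]
    - [-10,0,57]
    - [-20,0,57]
    - [-27,0,57]
    - [-34,0,57]
    - [-41,0,57]
    - [-48,0,57]
    - [-50,0,57]
  rot:
    - [0,0,0]
    - [0,0,0]
    - [0,0,0]
    - [0,0,0]
    - [0,0,0]
    - [0,0,0]
    - [0,0,0]
    - [0,0,0]
    - [0,0,0]
    - [0,0,0]
  grip: [0,0,0,0,0,0,0,0,0,0]

```text
time_s: 6.55
eef_pos: [0.5426, -0.1076, 0.1952]
eef_rot: [-0.0, 0.076, 0.997, 0.0]
wrist_force: [-1.3, 0.8, 1.7]
opening: 0.001
grasp_force: 0.9
```

```bash
python3 look.py p5 side
```

```text
6.55 mixer-frame TCP [  0.17 -34.96 195.18] F [-1.4   0.62  1.65] 0.001282639219678249
```

View pics/p5.png

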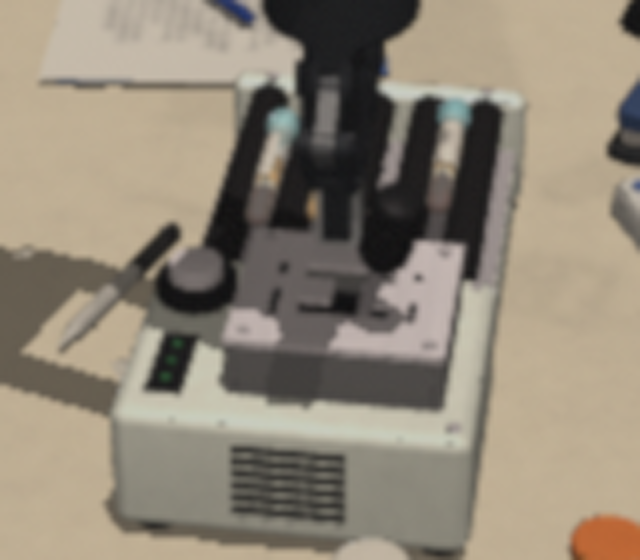

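The lever is in the far right slot and going in. I'll push it home gently.

Call:
play_rows:
  xyz:
    - [-2,0,0]
    - [-4,0,0]
    - [-6,0,0]
    - [-7,0,0]
    - [-8,0,0]
    - [-9,0,0]
    - [-10,0,0]
    - [-11,0,0]
    - [-12,0,0]
    - [-12,0,0]
  rot:
    - [0,0,0]
    - [0,0,0]
    - [0,0,0]
    - [0,0,0]
    - [0,0,0]
    - [0,0,0]
    - [0,0,0]
    - [0,0,0]
    - [0,0,0]
    - [0,0,0]
  grip: [0,0,0,0,0,0,0,0,0,0]

```text
time_s: 7.85
eef_pos: [0.5542, -0.1094, 0.1953]
eef_rot: [0.0, 0.076, 0.997, -0.0]
wrist_force: [-0.8, 0.2, -0.5]
opening: -0.002
grasp_force: 0.6
```

```bash
python3 look.py p6
```

```text
7.85 mixer-frame TCP [ 11.93 -35.03 195.31] F [-0.86  0.04 -0.47] -0.002278988324192712
```

Call:
play_rows:
  xyz:
    - [-0.5,0,0]
    - [-1,0,0]
    - [-1.5,0,0]
    - [-2,0,0]
    - [-2.5,0,0]
    - [-2.5,0,0]
    - [-3,0,0]
    - [-3,0,0]
    - [-3,0,0]
    - [-3,0,0]
  rot:
    - [0,0,0]
    - [0,0,0]
    - [0,0,0]
    - [0,0,0]
    - [0,0,0]
    - [0,0,0]
    - [0,0,0]
    - [0,0,0]
    - [0,0,0]
    - [0,0,0]
  grip: [0,0,0,0,0,0,0,0,0,0]

```text
time_s: 9.1
eef_pos: [0.5571, -0.1098, 0.1953]
eef_rot: [0.0, 0.076, 0.997, 0.0]
wrist_force: [-1.6, 0.2, -0.5]
opening: 0.001
grasp_force: 0.6
```

```bash
python3 look.py p6 side
```

```text
9.1 mixer-frame TCP [ 14.86 -34.96 195.32] F [-1.65 -0.02 -0.53] 0.0013184487213620882
```

View pics/p6.png

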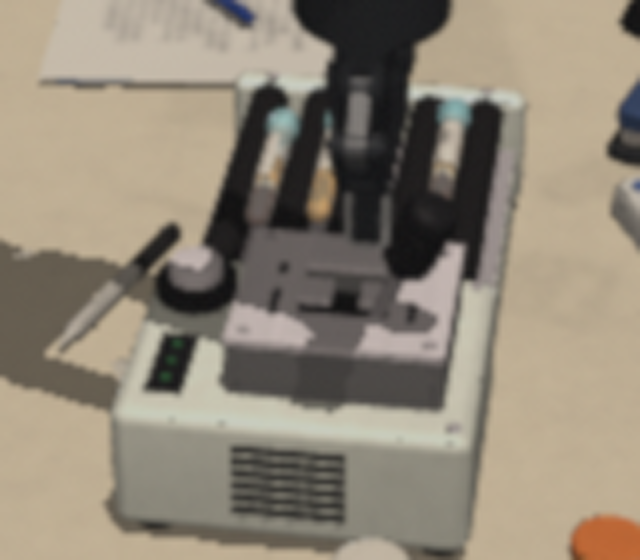

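Run:
```python
from h import *
s=dict(np.load('side.npz'));S=np.linalg.inv(s['extrinsics'])
for a in (.2,.25,.3,.35):
    u=np.array([np.tan(a),-np.tan(.31),1]);u/=np.linalg.norm(u)
    for L in (101,149):
        p=P0+RM@((np.array([0,0,68])+L*u)/1000);q=s['camera_matrix']@(S[:3,:3]@p+S[:3,3]);q=q[:2]/q[2];print(a,L,((q-[230,180])*4).round())
D=s['color'][180:320,230:390].max(2)
```

```text
0.2 101 [375. 256.]
0.2 149 [391. 198.]
0.25 101 [384. 258.]
0.25 149 [405. 201.]
0.3 101 [393. 261.]
0.3 149 [419. 204.]
0.35 101 [402. 263.]
0.35 149 [433. 208.]
```

The grip runs from top (433,208) to bottom (408,262), which matches shift of about 0.34. I'll press a little further to feel the end.

Call:
play_rows:
  xyz:
    - [-0.3,0,0]
    - [-0.6,0,0]
    - [-0.9,0,0]
    - [-1.2,0,0]
    - [-1.5,0,0]
    - [-1.5,0,0]
    - [-1.5,0,0]
    - [-1.5,0,0]
    - [-1.5,0,0]
    - [-1.5,0,0]
  rot:
    - [0,0,0]
    - [0,0,0]
    - [0,0,0]
    - [0,0,0]
    - [0,0,0]
    - [0,0,0]
    - [0,0,0]
    - [0,0,0]
    - [0,0,0]
    - [0,0,0]
  grip: [0,0,0,0,0,0,0,0,0,0]

```text
time_s: 10.4
eef_pos: [0.5586, -0.11, 0.1953]
eef_rot: [0.0, 0.076, 0.997, -0.0]
wrist_force: [-1.3, -0.0, -0.8]
opening: 0.001
grasp_force: 0.6
```

Call:
play_rows:
  xyz:
    - [-0.3,0,0]
    - [-0.6,0,0]
    - [-0.9,0,0]
    - [-1.2,0,0]
    - [-1.5,0,0]
    - [-1.5,0,0]
    - [-1.5,0,0]
    - [-1.5,0,0]
    - [-1.5,0,0]
    - [-1.5,0,0]
  rot:
    - [0,0,0]
    - [0,0,0]
    - [0,0,0]
    - [0,0,0]
    - [0,0,0]
    - [0,0,0]
    - [0,0,0]
    - [0,0,0]
    - [0,0,0]
    - [0,0,0]
  grip: [0,0,0,0,0,0,0,0,0,0]

```text
time_s: 11.65
eef_pos: [0.56, -0.1102, 0.1952]
eef_rot: [-0.0, 0.076, 0.997, 0.0]
wrist_force: [-2.1, 0.9, -1.5]
opening: -0.0
grasp_force: 1.1
```

Call:
play_rows:
  xyz:
    - [-0.2,0,0]
    - [-0.4,0,0]
    - [-0.6,0,0]
    - [-0.8,0,0]
    - [-1,0,0]
    - [-1,0,0]
    - [-1,0,0]
    - [-1,0,0]
    - [-1,0,0]
    - [-1,0,0]
  rot:
    - [0,0,0]
    - [0,0,0]
    - [0,0,0]
    - [0,0,0]
    - [0,0,0]
    - [0,0,0]
    - [0,0,0]
    - [0,0,0]
    - [0,0,0]
    - [0,0,0]
  grip: [0,0,0,0,0,0,0,0,0,0]

```text
time_s: 12.9
eef_pos: [0.5609, -0.1104, 0.1951]
eef_rot: [-0.0, 0.076, 0.997, 0.0]
wrist_force: [-3.9, 1.8, -2.6]
opening: -0.003
grasp_force: 2.0
```

```bash
python3 look.py p7 side
```

```text
12.9 mixer-frame TCP [ 18.68 -34.94 195.15] F [-4.13  1.16 -2.63] -0.0031335077726883298
```

View pics/p7.png

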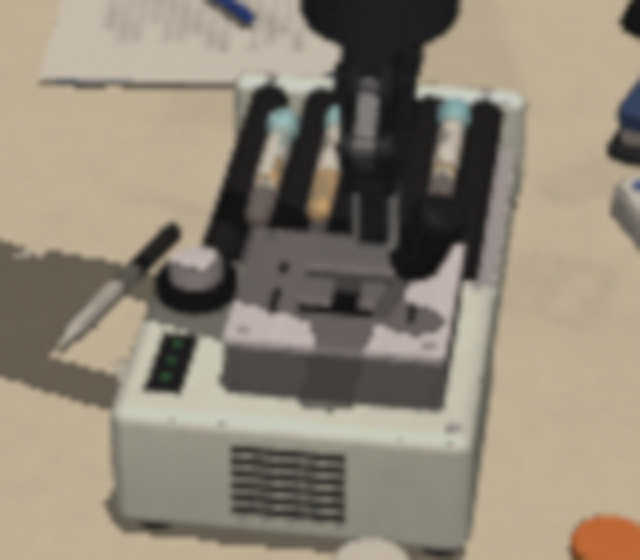

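The force rose to about 5 N with the arm stopping, so the lever is home. I'll back off and move over the start key.

Call:
play_rows:
  xyz:
    - [10,0,0]
    - [30,0,0]
    - [60,20,0]
    - [85,45,0]
    - [106,71.5,0]
    - [106,71.5,0]
    - [106,71.5,20]
    - [106,71.5,40]
    - [106,71.5,57]
    - [106,71.5,57]
  rot:
    - [0,0,0]
    - [0,0,0]
    - [0,0,0]
    - [0,0,0]
    - [0,0,0]
    - [0,0,0]
    - [0,0,0]
    - [0,0,0]
    - [0,0,0]
    - [0,0,0]
  grip: [0,0,0,0,0,0,0,0,0,0]

```text
time_s: 14.2
eef_pos: [0.4672, -0.0243, 0.1378]
eef_rot: [-0.0, 0.076, 0.997, 0.0]
wrist_force: [0.1, -0.7, 0.2]
opening: 0.001
grasp_force: 0.0
```

```bash
python3 look.py p8 side
python3 - <<'E'
from h import *
import cv2
s=dict(np.load('side.npz'));S=np.linalg.inv(s['extrinsics'])
g=s['color'][180:320,230:390].max(2);g=cv2.resize(g,(640,560))
b=(g<45).astype(np.uint8)
for y in range(160,300,10):
    xs=np.flatnonzero(b[y,330:480]); print(y,(xs.min()+330,xs.max()+330,len(xs)) if len(xs) else None)
E
```

```text
14.2 mixer-frame TCP [-87.    35.99 137.77] F [ 0.22 -0.63  0.15] 0.001016474873913538
160 (np.int64(348), np.int64(479), 71)
170 (np.int64(346), np.int64(479), 77)
180 (np.int64(342), np.int64(479), 81)
190 (np.int64(340), np.int64(479), 85)
200 (np.int64(338), np.int64(479), 117)
210 (np.int64(335), np.int64(479), 120)
220 (np.int64(331), np.int64(479), 123)
230 (np.int64(354), np.int64(479), 98)
240 (np.int64(397), np.int64(479), 73)
250 (np.int64(395), np.int64(477), 59)
260 (np.int64(395), np.int64(475), 52)
270 (np.int64(398), np.int64(474), 44)
280 None
290 None
```

The grip still stands home. Now I'll press the key.

Call:
play_rows:
  xyz:
    - [0,0,4]
    - [0,0,8]
    - [0,0,11]
    - [0,0,12]
    - [0,0,13]
    - [0,0,14]
    - [0,0,15]
    - [0,0,15.5]
    - [0,0,16]
    - [0,0,16]
  rot:
    - [0,0,0]
    - [0,0,0]
    - [0,0,0]
    - [0,0,0]
    - [0,0,0]
    - [0,0,0]
    - [0,0,0]
    - [0,0,0]
    - [0,0,0]
    - [0,0,0]
  grip: [0,0,0,0,0,0,0,0,0,0]

```text
time_s: 15.5
eef_pos: [0.467, -0.0237, 0.1223]
eef_rot: [-0.0, 0.076, 0.997, 0.0]
wrist_force: [-2.3, 0.5, 3.2]
opening: 0.003
grasp_force: 1.7
```

Call:
play_rows:
  xyz:
    - [0,0,0.5]
    - [0,0,1]
    - [0,0,1.5]
    - [0,0,2]
    - [0,0,2.5]
    - [0,0,2.8]
    - [0,0,3]
    - [0,0,3]
    - [0,0,3]
    - [0,0,3]
  rot:
    - [0,0,0]
    - [0,0,0]
    - [0,0,0]
    - [0,0,0]
    - [0,0,0]
    - [0,0,0]
    - [0,0,0]
    - [0,0,0]
    - [0,0,0]
    - [0,0,0]
  grip: [0,0,0,0,0,0,0,0,0,0]

```text
time_s: 16.75
eef_pos: [0.4671, -0.0237, 0.12]
eef_rot: [-0.0, 0.076, 0.997, -0.0]
wrist_force: [-5.7, 2.0, 11.0]
opening: 0.005
grasp_force: 5.6
```

The force of 11 N exceeds the 5 N spring, and the tip is at 101 mm, so the key is fully down. I'll lift away.

Call:
play_rows:
  xyz:
    - [0,0,-5]
    - [0,0,-12]
    - [0,0,-30]
    - [0,0,-60]
    - [0,0,-100]
    - [20,0,-120]
    - [20,0,-120]
    - [20,0,-120]
    - [20,0,-120]
    - [20,0,-120]
  rot:
    - [0,0,0]
    - [0,0,0]
    - [0,0,0]
    - [0,0,0]
    - [0,0,0]
    - [0,0,0]
    - [0,0,0]
    - [0,0,0]
    - [0,0,0]
    - [0,0,0]
  grip: [0,0,0,0,0,0,0,0,0,0]

```text
time_s: 18.0
eef_pos: [0.4471, -0.0207, 0.2384]
eef_rot: [-0.001, 0.076, 0.997, 0.0]
wrist_force: [-0.1, 0.2, -0.0]
opening: -0.003
grasp_force: 0.0
```

```bash
python3 look.py p9 side
python3 - <<'E'
from h import *
import cv2
s=dict(np.load('side.npz'))
g=cv2.resize(s['color'][180:320,230:390].max(2),(640,560))
for y in range(240,280,10):
    xs=np.flatnonzero(g[y,330:480]<45)+330; print(y,xs.min(),xs.max(),len(xs))
from bench import ctrl; print(ctrl.hand_in())
E
```

```text
18.0 mixer-frame TCP [-107.33   36.5   238.38] F [-0.15  0.19 -0.04] -0.002818256129187895
240 396 479 74
250 395 477 59
260 395 476 54
270 398 474 44
the job is handed in; nothing more can be done
None
```

I pushed the lever home into the three-dot slot, pressed the start key fully down and let it come back up, then withdrew the arm and handed the job in at about 18 s; hand-in returned no verdict.

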